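Refit the dial knob of a bench transformer and switch it on

ROBOT

A 6-joint arm with a two-finger parallel gripper is mounted at the origin on the work surface. World frame = base frame: x ahead of the robot, y to its left, z up, the work surface at z = 0. Lengths are in m, angles in rad, forces in N, time in s.
With the tool pointing down it reaches from about 0.275 to 0.85 m from the base axis. Payload 19 kg.
Tool frame: the origin (TCP) lies midway between the tips of the shut fingers; the grasp point (between the pads) lies 19 mm behind it; z points along the fingers, y is the direction in which the jaws open and shut (so a half turn about z gives the same grasp; the last joint's range is limited). The gripper opens to 85 mm and grips with 20 to 120 N. Pads are 22 mm wide; open, the fingers measure 114 mm over their backs; the gripper's body (76 mm by 85 mm) begins 54 mm behind the grasp point. The pads swing forward as they close: fully open they stand 13 mm farther back than shut.
Start: joints at [-1.27, 0.15, 1.437, -0, 1.554, -0.134], TCP at [0.242, -0.521, 0.231] pointing down, gripper open.
Joint ranges: [-2.8, 2.8], [-0.68, 2.1], [0.12, 2.68], [-1.39, 4.53], [0.16, 2.79], [-2.81, 2.81]. Speed limits (rad/s): [1.89, 1.89, 2.22, 3.01, 3.01, 3.01].

INTERFACE

Orientations are given as a 3x3 rotation matrix whose columns are the frame's x, y, z axes.
In Python, from plant import r gives the robot as it stands. The module is installed in compiled form; this text tells all that it offers.
- The arm moves only by the tool drive_tool, never from a script. Its argument "targets" is a list of rows, each an object of numbers: "grip": the finger opening in mm, from 0 to 85.4; "dx", "dy", "dz": the shift along the tool's x, y, z in mm; "rx", "ry", "rz": the turn, a rotation vector about the tool's x, y, z in rad. A call has 1 to 12 rows; each row is the pose to reach, as a shift and turn from the pose commanded when the call began, along the tool's axes at that moment; what a row does not reach only later rows make up. A row lasts 1/10 s, in which the tool goes at most 50 mm and 8.59 degrees, less where a joint would pass 70% of its speed; a pose out of reach is approached as far as the arm can. A call with a gripper value outside its range is refused whole. The fingers move at their own pace and stop on an object; "newtons" is the grip in N (left out, the last holds). Time passes only in rows, so rows that repeat a pose let the fingers close. It gives the time, the measured TCP pose, the force and the opening at its end, in the units of the state.
- r.get_obs(): the state, without advancing time (a new reading comes with each control period).
- r.grab_frame(name): name is "side" or "top"; returns the picture (400x640x3 uint8, red, green, blue); there is no depth.
- r.camera_params(name): a dict with "mtx" (3x3 intrinsics, pixels), "pose" (4x4, takes a point from camera to world coordinates). Camera axes: x right, y up, looking along -z (the intrinsics and any distortion apply to the point x, -y, -z); pixel columns grow to the right and rows downward; lengths in m; the calibration is good to about 2 mm. A picture is of the moment at which its call begins. camera_params takes no time and is no camera call.
- r.sign_off(): hands the job in, once; it reports no verdict.
Trained networks look in the newest picture that a camera, given by its name, has taken for a name from the list of things; names that differ only in an ending like _2 or _b are one class to them, and where a whole thing is asked for, a point or a joint stands for the part that bears it (a point fixed in the world has none). Each returns a list of dicts, best first, with "score" (0 to 1); they miss things now and then, are a little off and sometimes report something else, mostly with a low value. They report only what shows in the picture. A call takes as long as a camera call. They do not tell look-alikes from the thing itself.
- r.find_in(camera, name): "xy" ([column, row] in pixels, amid what is visible of it).
- r.trace(camera, name): "pixels" (400x640 bool, what is visible of it) and "xy" ([column, row] in pixels, amid what is visible of it).
- r.place_of(camera, name): "xy" ([column, row] in pixels: a listed point, or the origin of a listed thing).
The state is a dict: "t": time; "q": joint angles; "qd": joint speeds; "effort": joint torques, N m; "tcp_pos": TCP position; "tcp_rot": TCP orientation; "ft_force": force on the tool from outside, world axes, zero at the start; "moment": the same for the moment, N m; "grip_width": opening from 0.0 (shut) to 1.0 (fully open).
Only numpy, scipy, OpenCV 4.12 (cv2) and the standard library are available. Lean on these libraries where they do the work, as an engineer would, in place of code of your own. Each camera call takes 0.05 s, during which the arm holds its last target. There are 200 camera calls.

TASK

The big black knob has come off the bench transformer. Put it back on the flat-sided shaft so that it sits fully home on the dial, then turn it until its white line points at the green tab on the dial, and only then throw the red-tipped switch over to its other side, away from the robot. Leave the other things on the bench where they are.

Things in the scene. Friction and masses are not known exactly. Their poses are not given: they have to be found in the camera images.
- knob_center (a point): The loose black knob, upright on the bench: this point is on its axis, half-way up, 27.5 mm above its underside. A round skirt 84 mm across and 10 mm thick carries a bar grip 70 mm long (along x) and 34 mm thick (along y), its top 55 mm above the underside. z up, x towards the white line. Weighs 0.1 to 0.25 kg.
- knob: The same knob and axes, origin at the centre of its underside. From below a D-shaped blind hole runs 36 mm up its axis: 24 mm across the round, the flat 6 mm from the axis on the +x side, the side of the white line.
- pointer (a point): Outer end of the knob's white line, on top of the skirt: 40 mm from the knob's axis along its +x, 10 mm above its underside. The line also runs up the +x end of the bar and along the +x half of its top.
- shaft_tip (a point): Centre of the top of the upright brass shaft, 22 mm across, its flat 5 mm from the axis; x points square through the flat (the black stroke on its end runs that way). The knob goes on only with its white line pointing the same way, to about 0.1 rad and 1 mm. Fully home, knob_center is 0.5 mm below this point; resting on the tip, 27.5 mm above. It turns with 0.1 N m friction and stays where left.
- dial: Black dial plate, 124 mm across, 3 mm thick, fixed on the transformer's top. Origin on the shaft's axis at the plate's underside, 120 mm above the bench; z up, x to the green tab. Its boss, 48 mm across, rises 7 mm above the origin: the knob's underside rests on it; the shaft stands 28 mm above it. At the start the shaft's x is 0.5 to 1.4 rad counter-clockwise, from above, of the dial's x.
- green_tab (a point): The green tab near the rim of the dial, 16 x 10 mm, 54 mm from the shaft's axis along the dial's +x.
- transformer: The bench transformer, a light grey steel case 220 mm (x) x 280 mm (y) x 120 mm tall that does not move. Origin: centre of its underside. z up; the shaft's axis is at (0, +55) mm and the switch at (0, -100) mm on its top.
- switch_tip (a point): Centre of the red ball, 26 mm in diameter, at the end of the switch lever: 70 mm from its pivot, which lies 22 mm above the transformer's top (142 mm above the bench) at (0, -100) mm in the transformer's frame, on a black block 70 x 50 x 25 mm.
- switch (a joint): Angle of the switch lever, rad, about the transformer's y. 0: off, leaning 0.5 rad from upright towards the transformer's -x (the robot). 1.0: on, leaning 0.5 rad towards its +x. Light friction (0.06 N m, about 1 N at the ball); it stays where it is left.
- reel: Bystander: blue solder reel, 66 mm across, 50 mm tall, standing on its flange near the knob; the two may be in each other's place. Origin: centre of its underside.
- multimeter: Bystander: red handheld multimeter with a black face, 170 x 85 x 40 mm, lying flat. Origin: centre of its underside.
- screwdriver: Bystander: yellow-handled screwdriver, 180 mm, lying. Origin: on the underside of it.
- pliers: Bystander: red-handled pliers, 155 mm, lying. Origin: beside the joint, on the underside.
- mug: Bystander: white mug, 80 mm across, 95 mm tall, upright. Origin: centre of its underside.
Mind the look-alikes: they are no part of the job. Leave any orange or turquoise look-alike of the knob alone.

How it is judged:
On the way, in this order (a step that is already met when the one before it is completed fails the run):
1. the knob sits fully home on the shaft (horizontal distance between knob_center and shaft_tip below 0.004 m and z of knob_center in the frame of shaft_tip between -0.006 and 0.003 m and angle between knob_center's own z axis and vertical below 0.1 rad), for 0.2 s.
2. with the knob home, its white line points at the green tab (all of step 1 and x of pointer in the frame of dial above 0.03 m and y of pointer in the frame of dial between -0.005 and 0.005 m), for 0.2 s.
3. the switch is thrown on (value of joint switch above 0.8 rad), for 0.1 s.
At the end, for the whole second after the job is handed in: The knob is on the shaft, upright (within 0.1 rad), within 4 mm of the axis and no more than 3 mm short of its seat; its white line points at the green tab (outer end within 5 mm sideways, about 0.12 rad); the switch is thrown beyond 0.8 of its 1.0 rad; the knob is at rest (all of step 2 and value of joint switch above 0.8 rad and linear speed of knob below 0.02 m/s); the robot touches nothing.
It fails at once if another loose thing on the bench is shifted by more than 30 mm (distance of any of reel, multimeter, screwdriver, pliers, mug from where it was at the start of the episode above 0.03 m).
It also fails if it takes over 64 s, if anything falls off the work surface, if the arm or the gripper's body presses on something with over 40 N, if the wrist force passes 120 N, or if a joint passes its speed limit or range.

## Working session

There is one attempt and no reset: what is moved stays moved. The work goes in short steps, Python scripts to look and compute and a tool call to move; the robot and the scene stay as the last step left them, time stands still between calls to the robot, and variables do not carry over. Pictures are saved under pics/ and viewed, about 8 in all and at most 12, crops included, and the job is handed in when it is done.

Besides the shell and the picture viewer there is one more tool, called by a JSON object that holds its "name" and its "arguments". drive_tool: Moves the arm, as the interface text tells. Its arguments: {"type":"object","properties":{"targets":{"type":"array","items":{"type":"object","properties":{"grip":{"type":"number"},"dx":{"type":"number"},"dy":{"type":"number"},"dz":{"type":"number"},"rx":{"type":"number"},"ry":{"type":"number"},"rz":{"type":"number"}}}},"newtons":{"type":"number"}},"required":["targets"]}

```bash
mkdir -p pics
cat > h.py <<'E'
import numpy as np, cv2
from plant import r
def snap(c,f=None):
    im=r.grab_frame(c)
    if f: cv2.imwrite('pics/'+f,im[:,:,::-1])
    return im
def ray(c,xy):
    p=r.camera_params(c);K=np.array(p['mtx']);T=np.array(p['pose'])
    d=np.linalg.inv(K)@[xy[0],xy[1],1]; d=np.array([d[0],-d[1],-d[2]])
    return T[:3,3],T[:3,:3]@d
def atz(c,xy,z):
    o,d=ray(c,xy); return o+d*(z-o[2])/d[2]
def proj(c,P):
    p=r.camera_params(c);K=np.array(p['mtx']);T=np.array(p['pose'])
    q=T[:3,:3].T@(np.array(P)-T[:3,3]); q=K@[q[0],-q[1],-q[2]]; return q[:2]/q[2]
E
python3 - <<'E'
from h import *
np.set_printoptions(precision=4,suppress=True)
a=snap('top');b=snap('side')
cv2.imwrite('pics/a.png',a[:,:,::-1]);cv2.imwrite('pics/b.png',b[:,:,::-1])
for c in('top','side'):
    p=r.camera_params(c);print(c,np.array(p['pose']),p['mtx'],[k for k in p])
Z=dict(knob_center=.0275,pointer=.01,shaft_tip=.155,dial=.12,green_tab=.123,switch_tip=.2034,transformer=0,reel=0,mug=0)
for n,z in Z.items():
    for c in('top','side'):
        for d in r.place_of(c,n)[:3]: print(n,c,round(d['score'],2),np.array(d['xy']),atz(c,d['xy'],z))
o=r.get_obs();print(o['t'],o['tcp_pos'],o['tcp_rot'])
E
```

```text
top [[ 0.0096  0.9802 -0.1975  0.3126]
 [-0.9998  0.0124  0.013  -0.007 ]
 [ 0.0152  0.1974  0.9802  1.4355]
 [ 0.      0.      0.      1.    ]] [[414.9159   0.     314.5136]
 [  0.     414.9159 201.4681]
 [  0.       0.       1.    ]] ['mtx', 'pose']
side [[ 0.9692  0.1796 -0.1688  0.3271]
 [-0.2463  0.6825 -0.6881 -0.8916]
 [-0.0084  0.7084  0.7057  1.0463]
 [ 0.      0.      0.      1.    ]] [[397.5372   0.     321.3563]
 [  0.     397.5372 199.0195]
 [  0.       0.       1.    ]] ['mtx', 'pose']
knob_center top 0.82 [369.3 200.9] [ 0.6008 -0.2158  0.0275]
knob_center top 0.79 [408.4 265.6] [ 0.38   -0.3441  0.0275]
knob_center top 0.62 [407.9 207.8] [ 0.5781 -0.3493  0.0275]
knob_center side 0.95 [355.6 268.9] [ 0.5977 -0.2211  0.0275]
knob_center side 0.91 [365.8 308.9] [ 0.5839 -0.3589  0.0275]
knob_center side 0.89 [291.2 320.3] [ 0.3719 -0.3403  0.0275]
pointer top 0.9 [391.6 270. ] [ 0.3654 -0.2904  0.01  ]
pointer top 0.68 [413.4 198.5] [ 0.615  -0.3742  0.01  ]
pointer top 0.63 [357.1 209.2] [ 0.5742 -0.1751  0.01  ]
pointer side 0.9 [284.9 313. ] [ 0.3595 -0.3039  0.01  ]
[... 569 characters left out ...]
e 0.53 [302.1 171. ] [0.5001 0.0706 0.2034]
transformer top 0.86 [264.6 219.2] [0.5365 0.1477 0.    ]
transformer top 0.37 [406.2 208.4] [ 0.5811 -0.3499  0.    ]
transformer side 0.89 [311.  192.8] [0.5476 0.1709 0.    ]
reel top 0.65 [373.3 255.5] [ 0.4145 -0.2305  0.    ]
reel top 0.54 [362.  161.9] [ 0.7496 -0.1958  0.    ]
reel side 0.96 [299.8 287.6] [ 0.4195 -0.2257  0.    ]
reel side 0.29 [376.9 313.6] [ 0.617  -0.3668  0.    ]
mug top 0.67 [179.6 193.4] [0.6249 0.4499 0.    ]
mug top 0.51 [264.6 221.1] [0.5298 0.1475 0.    ]
mug side 0.97 [317. 148.] [0.6355 0.4333 0.    ]
1.0 [ 0.2422 -0.5215  0.2313] [[ 0.907   0.4212  0.    ]
 [ 0.4212 -0.907   0.    ]
 [ 0.     -0.     -1.    ]]
```

```bash
ls pics
```

```text
a.png
b.png
```

View pics/a.png

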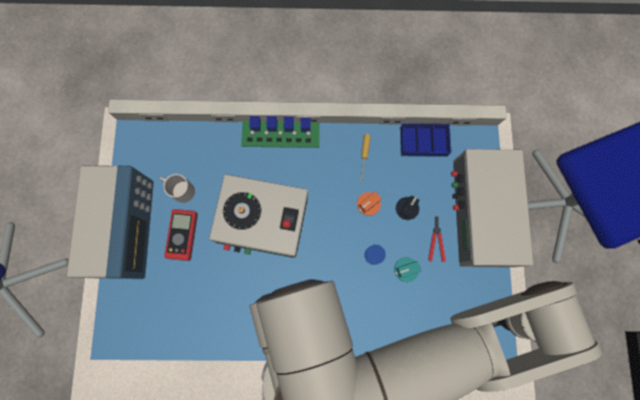

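View pics/b.png

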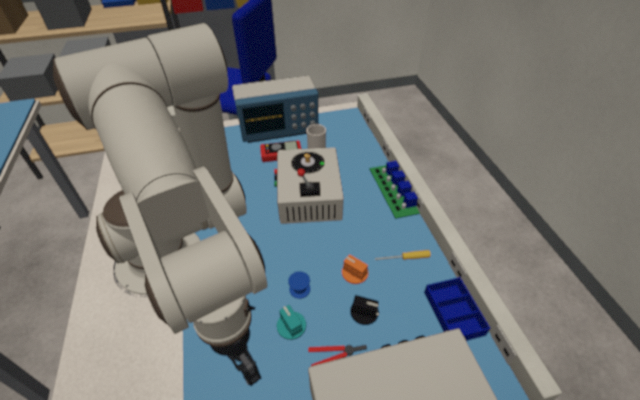

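The black knob is at about (407,207) in top and (365,308) in side. The orange and turquoise knobs are look-alikes. The transformer's dial is near (242,210), with its green tab up-right at (250,195). Next I'll zoom in on both.

Run:
```python
from h import *
a=cv2.imread('pics/a.png');b=cv2.imread('pics/b.png')
f=lambda im,x,y,w,h,s:cv2.resize(im[y:y+h,x:x+w],None,fx=s,fy=s,interpolation=cv2.INTER_CUBIC)
row1=np.hstack([f(a,388,188,40,40,7),f(b,345,289,40,40,7)])
row2=np.hstack([f(a,215,180,56,56,5),f(b,280,140,56,56,5)])
cv2.imwrite('pics/c.png',np.vstack([row1,row2]))
```

```text
(no output)
```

View pics/c.png

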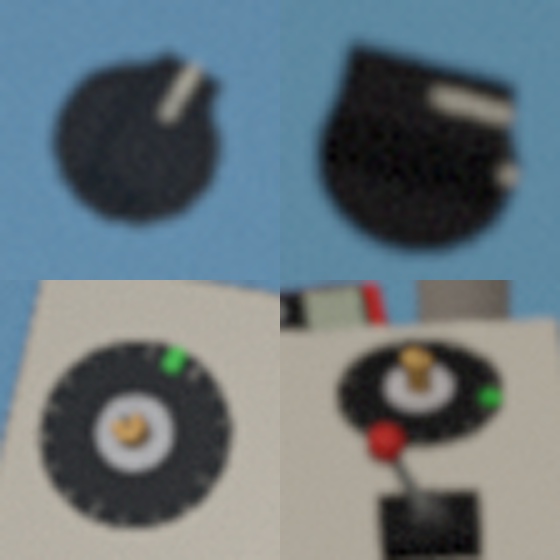

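Run:
```python
from h import *
from scipy.optimize import least_squares
np.set_printoptions(precision=4,suppress=True)
obs=[('top',(411.9-.5,204.7-.5),(0.0,.055)),('top',(416-.5,198-.5),(.035,.055)),('side',(366.9-.5,302.9-.5),(0.0,.055)),('side',(378.1-.5,305.1-.5),(.035,.055)),('side',(377.6-.5,314-.5),(.040,.010))]
def f(p):
    return np.concatenate([proj(c,(p[0]+m*np.cos(p[2]),p[1]+m*np.sin(p[2]),z))-np.array(xy) for c,xy,(m,z) in obs])
s=least_squares(f,[.58,-.354,-.45]);print(s.x,s.fun)
# dark blob of the knob (both views): model silhouette vs mask
for c in('top','side'):
    im=cv2.imread('pics/'+('a' if c=='top' else 'b')+'.png')
    d=[m for m in r.trace(c,'knob') if im[m['pixels']].mean()<80]
    for m in d:
        px=m['pixels'];ys,xs=np.nonzero(px);print(c,m['score'],px.sum(),xs.min(),xs.max(),ys.min(),ys.max(),im[px].mean(0))
    def sil(x,y,th):
        t=np.linspace(0,2*np.pi,60);R=np.array([[np.cos(th),-np.sin(th)],[np.sin(th),np.cos(th)]])
        M=np.zeros((400*8,640*8),np.uint8)
        for pts in ([(.042*np.cos(u),.042*np.sin(u),z) for u in t for z in(0,.01)],[(i*.035,j*.017,z) for i in(-1,1) for j in(-1,1) for z in(.01,.055)]):
            P=np.array([proj(c,(*(R@p[:2]+[x,y]),p[2])) for p in pts])
            cv2.fillPoly(M,[cv2.convexHull(((P+.5)*8).astype(np.int32))],1)
        ys,xs=np.nonzero(M);return np.array([xs.mean(),ys.mean()])/8-.5,M.sum()/64
    dark=(im.max(2)<95).astype(np.uint8); n,l,st,ce=cv2.connectedComponentsWithStats(dark)
    w=proj(c,(.58,-.354,.02));k=np.argmin(np.hypot(*(ce[1:]-w).T)+1e3*(st[1:,4]<50))+1
    print(c,ce[k],st[k],sil(*s.x))
# shaft / dial
a=cv2.imread('pics/a.png');b=cv2.imread('pics/b.png')
for im,c in((a,'top'),(b,'side')):
    g=((im[:,:,1].astype(int)-np.maximum(im[:,:,0],im[:,:,2]))>60);g[:, :200]=0;g[:,340:]=0;g[:130]=0
    ys,xs=np.nonzero(g);print('green',len(xs),xs.mean(),ys.mean(),atz(c,(xs.mean(),ys.mean()),.124))
    y=((im[:,:,2].astype(int)-im[:,:,0])>60)&(im[:,:,1].astype(int)>im[:,:,0]+30)
    y[:, :225]=0;y[:,330:]=0;y[:140]=0;y[230:]=0
    ys,xs=np.nonzero(y);print('brass',len(xs),xs.mean(),ys.mean(),xs.min(),xs.max(),ys.min(),ys.max())
f=lambda im,x,y,w,s:cv2.resize(im[y:y+w,x:x+w],None,fx=s,fy=s,interpolation=cv2.INTER_CUBIC)
cv2.imwrite('pics/d.png',np.hstack([f(a,232,201,18,22),f(b,297,145,18,22)]))
t=proj('top',(.541,.21,.155));print(t)
for m in(('transformer','top'),('transformer','side')):
    d=r.trace(m[1],m[0])[0];ys,xs=np.nonzero(d['pixels']);print(m,cv2.minAreaRect(np.c_[xs,ys].astype(np.float32)))
```

```text
[ 0.5824 -0.3531 -0.5151] [-0.525   0.8891  0.0831 -1.1052 -1.0844 -0.2139  0.1143  0.4758  0.9058
  0.1621]
top 0.76 494 395 419 195 220 [65.9615 58.164  50.1032]
top [407.1198 207.8289] [396 196  23  24 409] (array([407.8078, 207.2044]), np.float64(488.75))
side 0.65 662 350 377 296 325 [39.4109 36.926  34.4366]
side [363.629  310.4842] [351 296  28  29 601] (array([364.1735, 310.2896]), np.float64(728.359375))
green 13 249.3846153846154 195.46153846153845 [0.594  0.1859 0.124 ]
brass 21 240.57142857142858 209.28571428571428 238 243 207 211
green 10 321.5 162.8 [0.5939 0.1875 0.124 ]
brass 27 303.6296296296296 155.22222222222223 266 309 145 160
[239.6125 209.8411]
('transformer', 'top') ((258.6346435546875, 217.32691955566406), (89.23284149169922, 75.30859375), 11.309932708740234)
('transformer', 'side') ((307.7220153808594, 186.078369140625), (74.08213806152344, 69.34477233886719), 87.0643310546875)
```

View pics/d.png

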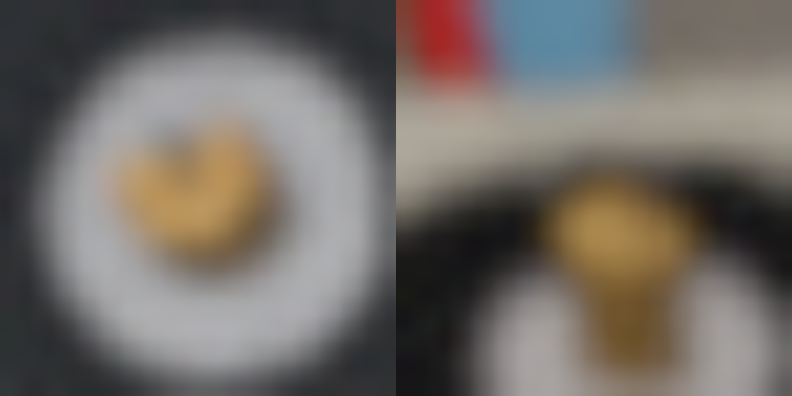

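The top crop shows the shaft's flat facing up-left, so its yaw is about 0.43 rad. Now I'll fit the dial and shaft centre.

Run:
```python
from h import *
np.set_printoptions(precision=4,suppress=True)
a=cv2.imread('pics/a.png');b=cv2.imread('pics/b.png')
for im,c,w in((a,'top',(242,210)),(b,'side',(307,162))):
    dark=(im.max(2)<100).astype(np.uint8);n,l,st,ce=cv2.connectedComponentsWithStats(dark)
    k=np.argmin(np.hypot(*(ce[1:]-w).T)+1e3*(st[1:,4]<100))+1
    cn=np.c_[np.nonzero(l==k)[::-1]].astype(np.int32);h=cv2.convexHull(cn)
    e=cv2.fitEllipse(h);m=cv2.moments(h)
    q=(m['m10']/m['m00'],m['m01']/m['m00']);print(c,'dial',q,e,st[k],atz(c,q,.123),atz(c,e[0],.123))
    # boss, bright disc inside
    M=np.zeros(im.shape[:2],np.uint8);cv2.fillPoly(M,[h],1)
    M=cv2.erode(M,np.ones((7,7)))
    if c=='top':
        ys,xs=np.nonzero((im.max(2)>115)&(M>0));q=cv2.minEnclosingCircle(np.c_[xs,ys].astype(np.float32));print('boss',q,atz(c,q[0],.127))
    red=(im[:,:,2].astype(int)-im[:,:,1]>70)&(im[:,:,2].astype(int)-im[:,:,0]>70)
    n,l,st,ce=cv2.connectedComponentsWithStats(red.astype(np.uint8))
    for i in range(1,n):
        if st[i,4]>8 and 270<ce[i,0]<310 and 160<ce[i,1]<235: print('red',ce[i],st[i],atz(c,ce[i],.2034))
# transformer top corners: light-grey blob top view
d=r.trace('top','transformer')[0]['pixels']
print(cv2.minAreaRect(np.c_[np.nonzero(d&(a.min(2)>150))[::-1]].astype(np.float32)))
```

```text
top dial (241.59926704907582, 210.56007010834924) ((241.54302978515625, 210.5125274658203), (36.2803840637207, 37.5100212097168), 77.74099731445312) [223 193  38  36 862] [0.5444 0.209  0.123 ] [0.5446 0.2092 0.123 ]
boss ((241.43478393554688, 210.1521759033203), 7.661068439483643) [0.5451 0.2089 0.127 ]
red [286.  223.5] [283 220   7   8  40] [0.4925 0.0614 0.2034]
side dial (307.5041625041625, 162.04062604062602) ((307.4533386230469, 162.13438415527344), (20.518484115600586, 32.29964828491211), 87.73653411865234) [292 152  32  21 377] [0.5461 0.2058 0.123 ] [0.5458 0.2054 0.123 ]
red [300.6389 171.5278] [298 169   7   7  36] [0.495  0.0692 0.2034]
((257.7168273925781, 213.77244567871094), (86.07664489746094, 66.20989227294922), 10.885527610778809)
```

```bash
cat >> h.py <<'E'
def rel(x,y,z,yaw):
    o=r.get_obs();R=np.array(o['tcp_rot']);d=R.T@(np.array([x,y,z])-o['tcp_pos'])*1000
    cur=np.arctan2(R[1,0],R[0,0]);w=(yaw-cur+np.pi)%(2*np.pi)-np.pi
    print('t',round(o['t'],2),'yaw',round(cur,3),'d',d.round(1),'rz',round(-w,3),'q6',round(o['q'][5],2))
E
python3 -c "
from h import *
rel(.582,-.354,.12,-.5)"
```

```text
t 1.25 yaw 0.435 d [378.7  -8.7 111.3] rz 0.935 q6 -0.13
```

{"name": "drive_tool", "arguments": {"targets": [{"dx":379,"dy":-9,"dz":111,"rz":0.935,"grip":85},{"dx":379,"dy":-9,"dz":111,"rz":0.935,"grip":85},{"dx":379,"dy":-9,"dz":111,"rz":0.935,"grip":85},{"dx":379,"dy":-9,"dz":111,"rz":0.935,"grip":85},{"dx":379,"dy":-9,"dz":111,"rz":0.935,"grip":85},{"dx":379,"dy":-9,"dz":111,"rz":0.935,"grip":85},{"dx":379,"dy":-9,"dz":111,"rz":0.935,"grip":85},{"dx":379,"dy":-9,"dz":111,"rz":0.935,"grip":85},{"dx":379,"dy":-9,"dz":111,"rz":0.935,"grip":85},{"dx":379,"dy":-9,"dz":111,"rz":0.935,"grip":85},{"dx":379,"dy":-9,"dz":111,"rz":0.935,"grip":85}]}}

```text
$.targets[0]: bad value
```

Run:
```python
from h import *
rel(.582,-.354,.018,-.5)
b=snap('side');a=snap('top')
f=lambda im,x,y,w,s:cv2.resize(im[y:y+w,x:x+w,::-1],None,fx=s,fy=s,interpolation=cv2.INTER_CUBIC)
cv2.imwrite('pics/e.png',np.hstack([f(a,370,165,80,5),f(b,325,250,80,5)]))
```

```text
t 1.25 yaw 0.435 d [378.7  -8.7 213.3] rz 0.935 q6 -0.13
```

View pics/e.png

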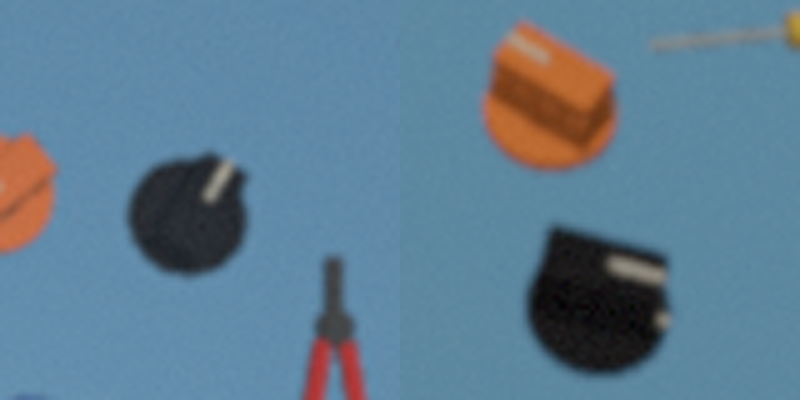

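The move was refused, so the arm hasn't moved. The knob looks unchanged. I'll retry with incremental rows and every key filled in.

{"name": "drive_tool", "arguments": {"targets": [{"dx":40,"dy":-1,"dz":10,"rx":0,"ry":0,"rz":0.1,"grip":85},{"dx":80,"dy":-2,"dz":20,"rx":0,"ry":0,"rz":0.2,"grip":85},{"dx":120,"dy":-3,"dz":35,"rx":0,"ry":0,"rz":0.3,"grip":85},{"dx":160,"dy":-4,"dz":45,"rx":0,"ry":0,"rz":0.4,"grip":85},{"dx":200,"dy":-5,"dz":55,"rx":0,"ry":0,"rz":0.5,"grip":85}]}}

```text
t: 1.85
tcp_pos: [0.4228, -0.4317, 0.1758]
tcp_rot: [[0.998, -0.069, -0.0], [-0.069, -0.998, 0.0], [-0.0, -0.0, -1.0]]
ft_force: [0.3, -0.9, -0.4]
grip_width: 0.993
```

{"name": "drive_tool", "arguments": {"targets": [{"dx":38,"dy":-22,"dz":22,"rx":0,"ry":0,"rz":0.11,"grip":85},{"dx":76,"dy":-44,"dz":44,"rx":0,"ry":0,"rz":0.22,"grip":85},{"dx":115,"dy":-66,"dz":66,"rx":0,"ry":0,"rz":0.33,"grip":85},{"dx":153.5,"dy":-88.5,"dz":86,"rx":0,"ry":0,"rz":0.431,"grip":85},{"dx":153.5,"dy":-88.5,"dz":86,"rx":0,"ry":0,"rz":0.431,"grip":85},{"dx":153.5,"dy":-88.5,"dz":86,"rx":0,"ry":0,"rz":0.431,"grip":85}]}}

```text
t: 2.45
tcp_pos: [0.5808, -0.3536, 0.0893]
tcp_rot: [[0.881, -0.474, -0.001], [-0.474, -0.881, 0.001], [-0.002, -0.0, -1.0]]
ft_force: [-0.4, -0.6, 0.2]
grip_width: 0.999
```

Run:
```python
from h import *
rel(.582,-.354,.018,-.5)
b=snap('side');a=snap('top')
f=lambda im,x,y,w,s:cv2.resize(im[y:y+w,x:x+w,::-1],None,fx=s,fy=s,interpolation=cv2.INTER_CUBIC)
cv2.imwrite('pics/f.png',np.hstack([f(a,370,165,80,5),f(b,325,250,80,5)]))
```

```text
t 2.45 yaw -0.494 d [ 1.4 -0.2 71.3] rz 0.006 q6 1.4
```

View pics/f.png

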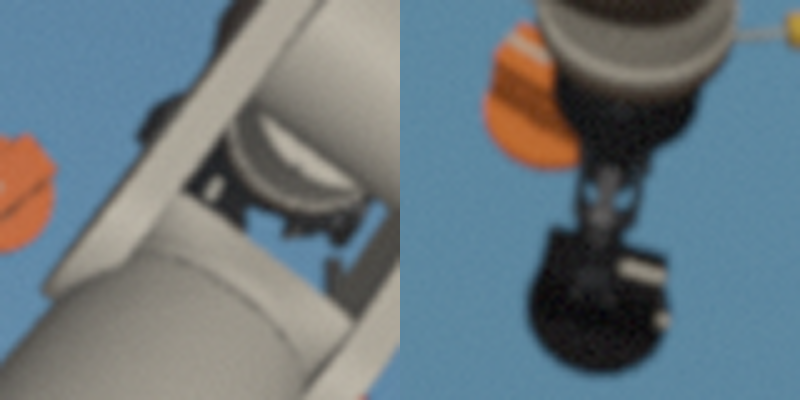

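The side view shows the open jaws over the knob's bar. I'll descend and close.

{"name": "drive_tool", "arguments": {"targets": [{"dx":1,"dy":0,"dz":35,"rx":0,"ry":0,"rz":0.006,"grip":85},{"dx":1,"dy":0,"dz":71,"rx":0,"ry":0,"rz":0.006,"grip":85},{"dx":1,"dy":0,"dz":71,"rx":0,"ry":0,"rz":0.006,"grip":85},{"dx":1,"dy":0,"dz":71,"rx":0,"ry":0,"rz":0.006,"grip":20},{"dx":1,"dy":0,"dz":71,"rx":0,"ry":0,"rz":0.006,"grip":20},{"dx":1,"dy":0,"dz":71,"rx":0,"ry":0,"rz":0.006,"grip":20},{"dx":1,"dy":0,"dz":71,"rx":0,"ry":0,"rz":0.006,"grip":20},{"dx":1,"dy":0,"dz":71,"rx":0,"ry":0,"rz":0.006,"grip":20}], "newtons": 50}}

```text
t: 3.35
tcp_pos: [0.582, -0.3554, 0.0214]
tcp_rot: [[0.877, -0.481, 0.002], [-0.481, -0.877, -0.002], [0.003, 0.0, -1.0]]
ft_force: [-2.4, 0.6, 11.1]
grip_width: 0.392
```

{"name": "drive_tool", "arguments": {"targets": [{"dx":0,"dy":0,"dz":-40,"rx":0,"ry":0,"rz":0,"grip":20},{"dx":0,"dy":0,"dz":-80,"rx":0,"ry":0,"rz":0,"grip":20},{"dx":0,"dy":0,"dz":-120,"rx":0,"ry":0,"rz":0,"grip":20},{"dx":0,"dy":0,"dz":-160,"rx":0,"ry":0,"rz":0,"grip":20},{"dx":0,"dy":0,"dz":-200,"rx":0,"ry":0,"rz":0,"grip":20},{"dx":0,"dy":0,"dz":-230,"rx":0,"ry":0,"rz":0,"grip":20},{"dx":0,"dy":0,"dz":-230,"rx":0,"ry":0,"rz":0,"grip":20}]}}

```text
t: 4.05
tcp_pos: [0.5821, -0.3554, 0.2551]
tcp_rot: [[0.877, -0.481, 0.006], [-0.481, -0.877, -0.005], [0.007, 0.001, -1.0]]
ft_force: [0.2, -0.1, -2.6]
grip_width: 0.391
```

```bash
python3 -c "
from h import *
rel(.545,.2075,.25,.43);o=r.get_obs();print(o['ft_force'],o['tcp_pos'])"
```

```text
t 4.05 yaw -0.502 d [-303.5 -475.6    2.2] rz -0.932 q6 1.41
[ 0.21563649 -0.1429783  -2.6002988 ] [ 0.58212276 -0.35543459  0.25507412]
```

{"name": "drive_tool", "arguments": {"targets": [{"dx":-25,"dy":-39,"dz":0,"rx":0,"ry":0,"rz":-0.08,"grip":20},{"dx":-50,"dy":-79,"dz":0,"rx":0,"ry":0,"rz":-0.16,"grip":20},{"dx":-75,"dy":-118,"dz":0,"rx":0,"ry":0,"rz":-0.24,"grip":20},{"dx":-100,"dy":-158,"dz":0,"rx":0,"ry":0,"rz":-0.32,"grip":20},{"dx":-125,"dy":-197,"dz":0,"rx":0,"ry":0,"rz":-0.4,"grip":20},{"dx":-150,"dy":-238,"dz":0,"rx":0,"ry":0,"rz":-0.47,"grip":20}]}}

```text
t: 4.65
tcp_pos: [0.5635, -0.0723, 0.2488]
tcp_rot: [[1.0, -0.029, -0.0], [-0.029, -1.0, 0.0], [-0.001, -0.0, -1.0]]
ft_force: [1.2, 0.6, -1.7]
grip_width: 0.39
```

```bash
python3 -c "
from h import *
rel(.545,.2075,.25,.43);o=r.get_obs();print(o['ft_force'],o['tcp_pos'])"
```

```text
t 4.65 yaw -0.029 d [ -26.7 -279.1   -1.1] rz -0.459 q6 1.34
[ 1.21504484  0.57347306 -1.71712964] [ 0.56354207 -0.07228616  0.24883641]
```

{"name": "drive_tool", "arguments": {"targets": [{"dx":-4,"dy":-40,"dz":-1,"rx":0,"ry":0,"rz":-0.08,"grip":20},{"dx":-8,"dy":-80,"dz":-1,"rx":0,"ry":0,"rz":-0.16,"grip":20},{"dx":-12,"dy":-120,"dz":-1,"rx":0,"ry":0,"rz":-0.24,"grip":20},{"dx":-16,"dy":-160,"dz":-1,"rx":0,"ry":0,"rz":-0.31,"grip":20},{"dx":-20,"dy":-200,"dz":-1,"rx":0,"ry":0,"rz":-0.38,"grip":20},{"dx":-24,"dy":-240,"dz":-1,"rx":0,"ry":0,"rz":-0.44,"grip":20},{"dx":-27,"dy":-279,"dz":-1,"rx":0,"ry":0,"rz":-0.459,"grip":20},{"dx":-27,"dy":-279,"dz":-1,"rx":0,"ry":0,"rz":-0.459,"grip":20},{"dx":-27,"dy":-279,"dz":-1,"rx":0,"ry":0,"rz":-0.459,"grip":20}]}}

```text
t: 5.55
tcp_pos: [0.5459, 0.2063, 0.2497]
tcp_rot: [[0.91, 0.415, -0.001], [0.415, -0.91, -0.0], [-0.001, -0.0, -1.0]]
ft_force: [-0.0, -1.0, -2.8]
grip_width: 0.392
```

Run:
```python
from h import *
rel(.545,.2075,.2,.43);o=r.get_obs();print(o['ft_force'],o['tcp_pos'])
b=snap('side');a=snap('top')
p=o['tcp_pos'];print(proj('side',p),proj('top',p))
f=lambda im,x,y,w,s:cv2.resize(im[y:y+w,x:x+w,::-1],None,fx=s,fy=s,interpolation=cv2.INTER_CUBIC)
cv2.imwrite('pics/g.png',np.hstack([f(a,210,170,66,6),f(b,275,105,66,6)]))
```

```text
t 5.55 yaw 0.428 d [-0.3 -1.4 49.7] rz -0.002 q6 1.37
[-0.01423846 -0.96189555 -2.78343868] [0.54589574 0.20633535 0.24971076]
[306.1747857  133.17695455] [235.68072757 202.40931436]
```

View pics/g.png

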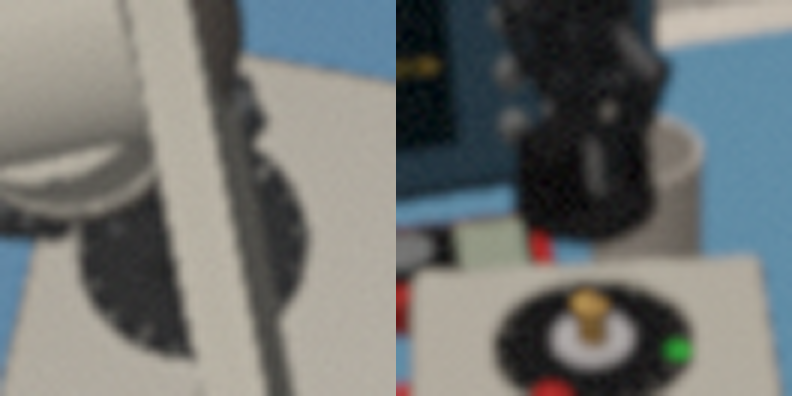

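Run:
```python
from h import *
o=r.get_obs();p=o['tcp_pos']
snap('side')
for n,z in(('knob_center',p[2]-.0214+.0275),('knob',p[2]-.0214),('pointer',p[2]-.0114),('shaft_tip',.155),('dial',.12),('green_tab',.123)):
    for d in r.place_of('side',n)[:4]: 
        w=atz('side',d['xy'],z)
        if abs(w[1]-.2)<.1:print(n,round(d['score'],2),np.array(d['xy']).round(1),w.round(4),proj('side',[p[0],p[1],z]).round(1))
```

```text
knob_center 0.74 [304.2 133.5] [0.5373 0.1974 0.2561] [306.3 131.8]
knob 0.85 [305.2 141. ] [0.5385 0.1919 0.2286] [306.6 138.4]
pointer 0.72 [317.5 134.1] [0.5855 0.2063 0.2386] [306.5 136. ]
shaft_tip 0.38 [304.9 152.6] [0.5413 0.222  0.155 ] [307.3 155.2]
dial 0.72 [303.7 170.9] [0.5228 0.1648 0.12  ] [307.6 162.8]
dial 0.7 [303.8 153.6] [0.5444 0.261  0.12  ] [307.6 162.8]
dial 0.69 [308.  161.2] [0.5497 0.2136 0.12  ] [307.6 162.8]
green_tab 0.88 [324.3 162.4] [0.6046 0.1882 0.123 ] [307.6 162.2]
```

{"name": "drive_tool", "arguments": {"targets": [{"dx":0,"dy":-0.5,"dz":35,"rx":0,"ry":0,"rz":0,"grip":20},{"dx":0,"dy":-0.5,"dz":62,"rx":0,"ry":0,"rz":0,"grip":20},{"dx":0,"dy":-0.5,"dz":68,"rx":0,"ry":0,"rz":0,"grip":20},{"dx":0,"dy":-0.5,"dz":70,"rx":0,"ry":0,"rz":0,"grip":20},{"dx":0,"dy":-0.5,"dz":72,"rx":0,"ry":0,"rz":0,"grip":20},{"dx":0,"dy":-0.5,"dz":73,"rx":0,"ry":0,"rz":0,"grip":20}]}}

```text
t: 6.6
tcp_pos: [0.5467, 0.2062, 0.1786]
tcp_rot: [[0.91, 0.414, 0.002], [0.414, -0.91, 0.001], [0.002, 0.0, -1.0]]
ft_force: [0.0, -0.8, -2.7]
grip_width: 0.391
```

Run:
```python
from h import *
o=r.get_obs();p=o['tcp_pos'];rel(.545,.2075,.15,.43);print(o['ft_force'],o['moment'],p)
b=snap('side')
f=lambda im,x,y,w,s:cv2.resize(im[y:y+w,x:x+w,::-1],None,fx=s,fy=s,interpolation=cv2.INTER_CUBIC)
cv2.imwrite('pics/i.png',f(b,280,130,50,10))
```

```text
t 6.6 yaw 0.427 d [-1.1 -1.8 28.6] rz -0.003 q6 1.37
[ 0.02182967 -0.81038714 -2.73386152] [ 0.01087851 -0.00515809  0.0475182 ] [0.54667772 0.20624519 0.17856044]
```

View pics/i.png

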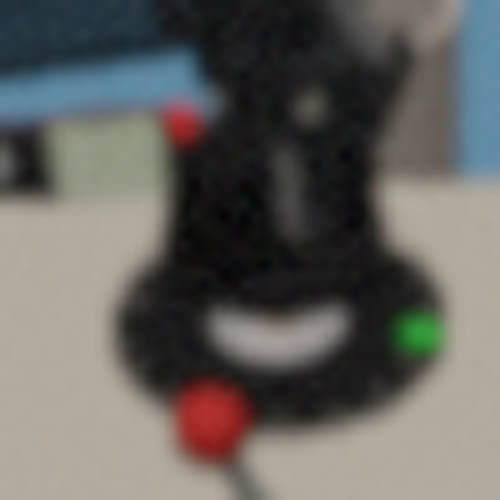

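Side view: the skirt is centred at about col 275 of the crop and the boss at about 278, so they match to within 1 mm or so. Next is a light press.

{"name": "drive_tool", "arguments": {"targets": [{"dx":-1,"dy":-1,"dz":1,"rx":0,"ry":0,"rz":0,"grip":20},{"dx":-1,"dy":-1,"dz":2,"rx":0,"ry":0,"rz":0,"grip":20},{"dx":-1,"dy":-1,"dz":3,"rx":0,"ry":0,"rz":0,"grip":20},{"dx":-1,"dy":-1,"dz":4,"rx":0,"ry":0,"rz":0,"grip":20}]}}

```text
t: 7.05
tcp_pos: [0.5453, 0.2069, 0.1757]
tcp_rot: [[0.91, 0.414, 0.003], [0.414, -0.91, 0.001], [0.003, 0.0, -1.0]]
ft_force: [-8.5, -1.0, 29.2]
grip_width: 0.394
```

{"name": "drive_tool", "arguments": {"targets": [{"dx":-0.5,"dy":-0.2,"dz":-1,"rx":0,"ry":0,"rz":0,"grip":20},{"dx":-1,"dy":-0.4,"dz":-1,"rx":0,"ry":0,"rz":0,"grip":20},{"dx":-1,"dy":-0.4,"dz":0,"rx":0,"ry":0,"rz":0,"grip":20}]}}

```text
t: 7.35
tcp_pos: [0.5448, 0.2068, 0.1758]
tcp_rot: [[0.91, 0.414, 0.004], [0.414, -0.91, 0.001], [0.004, 0.001, -1.0]]
ft_force: [-2.7, -1.4, 25.6]
grip_width: 0.397
```

Run:
```python
from h import *
o=r.get_obs();print(o['ft_force'],o['moment'],o['tcp_pos'])
```

```text
[-2.65339054 -1.35218906 25.56294289] [-0.17411572  0.34362723  0.00088957] [0.54483173 0.20678177 0.17576303]
```

{"name": "drive_tool", "arguments": {"targets": [{"dx":0,"dy":0,"dz":-0.5,"rx":0,"ry":0,"rz":-0.05,"grip":20},{"dx":0,"dy":0,"dz":-0.5,"rx":0,"ry":0,"rz":-0.1,"grip":20},{"dx":0,"dy":0,"dz":-0.5,"rx":0,"ry":0,"rz":-0.15,"grip":20},{"dx":0,"dy":0,"dz":-0.5,"rx":0,"ry":0,"rz":-0.2,"grip":20}]}}

```text
t: 7.75
tcp_pos: [0.545, 0.2066, 0.176]
tcp_rot: [[0.809, 0.588, 0.005], [0.588, -0.809, 0.001], [0.004, 0.002, -1.0]]
ft_force: [2.3, -1.4, 13.8]
grip_width: 0.392
```

{"name": "drive_tool", "arguments": {"targets": [{"dx":0,"dy":0,"dz":0,"rx":0,"ry":0,"rz":0.1,"grip":20},{"dx":0,"dy":0,"dz":0,"rx":0,"ry":0,"rz":0.2,"grip":20},{"dx":0,"dy":0,"dz":0,"rx":0,"ry":0,"rz":0.25,"grip":20},{"dx":0,"dy":0,"dz":0,"rx":0,"ry":0,"rz":0.3,"grip":20},{"dx":0,"dy":0,"dz":0,"rx":0,"ry":0,"rz":0.35,"grip":20}]}}

```text
t: 8.25
tcp_pos: [0.5446, 0.2071, 0.1759]
tcp_rot: [[0.962, 0.272, 0.004], [0.272, -0.962, 0.002], [0.004, -0.0, -1.0]]
ft_force: [-0.3, 2.8, 14.4]
grip_width: 0.39
```

Run:
```python
from h import *
o=r.get_obs();rel(.545,.2075,.15,.43);print(o['ft_force'],o['moment'],o['tcp_pos'])
b=snap('side')
f=lambda im,x,y,w,s:cv2.resize(im[y:y+w,x:x+w,::-1],None,fx=s,fy=s,interpolation=cv2.INTER_CUBIC)
cv2.imwrite('pics/j.png',f(b,280,130,50,10))
```

```text
t 8.25 yaw 0.275 d [ 0.4 -0.2 25.9] rz -0.155 q6 1.53
[-0.25348879  2.78260147 14.38460906] [0.50061581 0.02957559 0.05696174] [0.54459256 0.20711847 0.17594306]
```

{"name": "drive_tool", "arguments": {"targets": [{"dx":-0.4,"dy":1.4,"dz":0,"rx":0,"ry":0,"rz":-0.08,"grip":20},{"dx":-0.4,"dy":1.4,"dz":0.5,"rx":0,"ry":0,"rz":-0.155,"grip":20},{"dx":-0.4,"dy":1.4,"dz":0.5,"rx":0,"ry":0,"rz":-0.155,"grip":20}]}}

```text
t: 8.6
tcp_pos: [0.5449, 0.2056, 0.1759]
tcp_rot: [[0.907, 0.421, 0.005], [0.421, -0.907, 0.002], [0.005, 0.001, -1.0]]
ft_force: [-0.7, 1.4, 17.3]
grip_width: 0.393
```

{"name": "drive_tool", "arguments": {"targets": [{"dx":0,"dy":0,"dz":0,"rx":0,"ry":0,"rz":-0.08,"grip":20},{"dx":0,"dy":0,"dz":0,"rx":0,"ry":0,"rz":-0.16,"grip":20}]}}

```text
t: 8.8
tcp_pos: [0.5452, 0.2054, 0.1759]
tcp_rot: [[0.828, 0.56, 0.005], [0.56, -0.828, 0.001], [0.005, 0.002, -1.0]]
ft_force: [3.2, -0.6, 15.7]
grip_width: 0.386
```

{"name": "drive_tool", "arguments": {"targets": [{"dx":0.8,"dy":0.8,"dz":0,"rx":0,"ry":0,"rz":0.08,"grip":20},{"dx":0.8,"dy":0.8,"dz":0,"rx":0,"ry":0,"rz":0.16,"grip":20}]}}

```text
t: 9.0
tcp_pos: [0.5455, 0.2055, 0.1758]
tcp_rot: [[0.909, 0.416, 0.003], [0.416, -0.909, 0.002], [0.004, -0.0, -1.0]]
ft_force: [-4.5, 1.9, 19.7]
grip_width: 0.393
```

Run:
```python
from h import *
o=r.get_obs();rel(.545,.2075,.15,.43);print(o['ft_force'],o['moment'],o['tcp_pos'])
```

```text
t 9.0 yaw 0.429 d [ 0.3 -2.  25.8] rz -0.001 q6 1.37
[-4.5104221   1.86292677 19.69560166] [0.53970851 0.79262006 0.12433104] [0.54546857 0.20554084 0.17582191]
```

View pics/j.png

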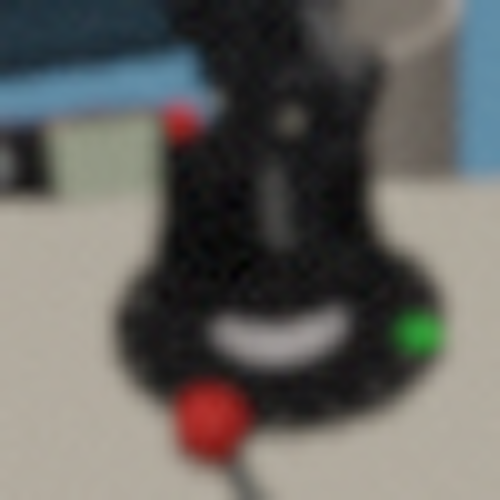

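```bash
cat > m.py <<'E'
from h import *
def cross(v,x0,up):  # subpixel half-level crossing
    h=(v.max()+v.min())/2
    for i in range(len(v)-1):
        if (v[i]<h<=v[i+1]) if up else (v[i]>=h>v[i+1]): return x0+i+(h-v[i])/(v[i+1]-v[i])
def meas(im,p,yaw,drop=.0214):
    g=im.max(2).astype(float)
    t=np.linspace(0,2*np.pi,240)
    R=np.array([[np.cos(yaw),-np.sin(yaw)],[np.sin(yaw),np.cos(yaw)]])
    zb=p[2]-drop
    P=[(*(p[:2]+.042*np.array([np.cos(u),np.sin(u)])),zb+z) for u in t for z in(0,.01)]
    P2=[(*(p[:2]+R@[i*.035,j*.017]),zb+z) for i in(-1,1) for j in(-1,1) for z in(.01,.055)]
    M=np.zeros((4000,6400),np.uint8)
    for Q in(P,P2): cv2.fillPoly(M,[cv2.convexHull(((np.array([proj('side',q) for q in Q])+.5)*10).astype(np.int32))],1)
    for row in range(147,156):
        L=cross(g[row,290:303],290,False);Rr=cross(g[row,310:326],310,True)
        xs=np.nonzero(M[row*10+5])[0]/10-.5
        print(row,'meas',L and round(L,2),Rr and round(Rr,2),'model',xs.min(),xs.max())
    for col in range(304,312):
        a=cross(g[158:165,col],158,True);b=cross(g[162:171,col],162,False)
        ys=np.nonzero(M[:,col*10+5])[0]/10-.5
        B=np.array([proj('side',(.5455+.024*np.cos(u),.2065+.024*np.sin(u),z)) for u in t for z in(.127,.123)])
        near=B[abs(B[:,0]-col)<.4]
        print(col,'crescent',a and round(a,2),b and round(b,2),'model',ys.max(),near[:,1].max().round(2))
E
python3 - <<'E'
from m import *
o=r.get_obs();R=np.array(o['tcp_rot']);im=snap('side')
meas(im,np.array(o['tcp_pos']),np.arctan2(R[1,0],R[0,0]))
E
```

```text
147 meas 296.24 316.72 model 295.6 317.5
148 meas 296.25 316.62 model 295.6 317.5
149 meas 296.29 316.56 model 295.7 317.6
150 meas 296.25 316.66 model 295.8 317.8
151 meas 296.27 316.84 model 295.7 318.3
152 meas 296.12 317.27 model 295.3 318.6
153 meas 295.9 317.7 model 295.1 318.7
154 meas 295.69 318.41 model 295.1 318.7
155 meas 295.38 319.71 model 295.1 318.7
304 crescent 161.76 165.63 model 162.6 165.84
305 crescent 161.97 165.9 model 162.8 166.07
306 crescent 162.01 166.14 model 162.8 166.21
307 crescent 162.09 166.09 model 162.8 166.23
308 crescent 161.94 166.04 model 162.8 166.22Traceback (most recent call last):
  File "<stdin>", line 3, in <module>
  File "m.py", line 22, in meas
    B=np.array([proj('side',(.5455+.024*np.cos(u),.2065+.024*np.sin(u),z)) for u in t for z in(.127,.123)])
                ~~~~^^^^^^^^^^^^^^^^^^^^^^^^^^^^^^^^^^^^^^^^^^^^^^^^^^^^^^
  File "h.py", line 14, in proj
    p=r.camera_params(c);K=np.array(p['mtx']);T=np.array(p['pose'])
ValueError: time passes only in moves, steps and waits
```

{"name": "drive_tool", "arguments": {"targets": [{"dx":0.8,"dy":0.3,"dz":0,"rx":0,"ry":0,"rz":0,"grip":20},{"dx":0.8,"dy":0.3,"dz":0,"rx":0,"ry":0,"rz":0.1,"grip":20},{"dx":0.8,"dy":0.3,"dz":0,"rx":0,"ry":0,"rz":0,"grip":20},{"dx":0.8,"dy":0.3,"dz":0,"rx":0,"ry":0,"rz":-0.1,"grip":20},{"dx":0.8,"dy":0.3,"dz":0,"rx":0,"ry":0,"rz":0,"grip":20}]}}

```text
t: 9.55
tcp_pos: [0.5466, 0.2054, 0.1757]
tcp_rot: [[0.906, 0.424, 0.004], [0.424, -0.906, 0.001], [0.004, 0.0, -1.0]]
ft_force: [-2.7, -0.9, 19.5]
grip_width: 0.392
```

{"name": "drive_tool", "arguments": {"targets": [{"dx":0.4,"dy":-0.9,"dz":0,"rx":0,"ry":0,"rz":0,"grip":20},{"dx":0.4,"dy":-0.9,"dz":0,"rx":0,"ry":0,"rz":0.1,"grip":20},{"dx":0.4,"dy":-0.9,"dz":0,"rx":0,"ry":0,"rz":0,"grip":20},{"dx":0.4,"dy":-0.9,"dz":0,"rx":0,"ry":0,"rz":-0.1,"grip":20},{"dx":0.4,"dy":-0.9,"dz":0,"rx":0,"ry":0,"rz":0,"grip":20}]}}

```text
t: 10.05
tcp_pos: [0.5468, 0.2065, 0.175]
tcp_rot: [[0.906, 0.424, 0.004], [0.424, -0.906, 0.002], [0.004, 0.0, -1.0]]
ft_force: [2.2, 3.1, 8.0]
grip_width: 0.395
```

{"name": "drive_tool", "arguments": {"targets": [{"dx":0.9,"dy":0.4,"dz":0,"rx":0,"ry":0,"rz":0,"grip":20},{"dx":0.9,"dy":0.4,"dz":0,"rx":0,"ry":0,"rz":0.1,"grip":20},{"dx":0.9,"dy":0.4,"dz":0,"rx":0,"ry":0,"rz":0,"grip":20},{"dx":0.9,"dy":0.4,"dz":0,"rx":0,"ry":0,"rz":-0.1,"grip":20},{"dx":0.9,"dy":0.4,"dz":0,"rx":0,"ry":0,"rz":0,"grip":20}]}}

```text
t: 10.55
tcp_pos: [0.5471, 0.207, 0.1741]
tcp_rot: [[0.906, 0.424, 0.002], [0.424, -0.906, 0.002], [0.002, -0.001, -1.0]]
ft_force: [-0.1, 7.7, 0.9]
grip_width: 0.392
```

Captured: z dropped and the vertical force fell away. Pushing down, with a nudge to +y.

{"name": "drive_tool", "arguments": {"targets": [{"dx":0.2,"dy":-0.5,"dz":2,"rx":0,"ry":0,"rz":0,"grip":20},{"dx":0.2,"dy":-0.5,"dz":4,"rx":0,"ry":0,"rz":0,"grip":20},{"dx":0.2,"dy":-0.5,"dz":6,"rx":0,"ry":0,"rz":0,"grip":20}]}}

```text
t: 10.85
tcp_pos: [0.5471, 0.2076, 0.1683]
tcp_rot: [[0.908, 0.419, 0.002], [0.419, -0.908, 0.002], [0.003, -0.001, -1.0]]
ft_force: [0.7, 7.7, 4.7]
grip_width: 0.393
```

{"name": "drive_tool", "arguments": {"targets": [{"dx":0.2,"dy":-0.4,"dz":3,"rx":0,"ry":0,"rz":0,"grip":20},{"dx":0.2,"dy":-0.4,"dz":6,"rx":0,"ry":0,"rz":0,"grip":20},{"dx":0.2,"dy":-0.4,"dz":9,"rx":0,"ry":0,"rz":0,"grip":20},{"dx":0.2,"dy":-0.4,"dz":12,"rx":0,"ry":0,"rz":0,"grip":20}]}}

```text
t: 11.25
tcp_pos: [0.5471, 0.2078, 0.1562]
tcp_rot: [[0.908, 0.419, 0.002], [0.419, -0.908, 0.002], [0.003, -0.001, -1.0]]
ft_force: [2.1, 6.2, 3.1]
grip_width: 0.393
```

{"name": "drive_tool", "arguments": {"targets": [{"dx":0.2,"dy":-0.2,"dz":3,"rx":0,"ry":0,"rz":0,"grip":20},{"dx":0.2,"dy":-0.2,"dz":6,"rx":0,"ry":0,"rz":0,"grip":20},{"dx":0.2,"dy":-0.2,"dz":8,"rx":0,"ry":0,"rz":0,"grip":20},{"dx":0.2,"dy":-0.2,"dz":9,"rx":0,"ry":0,"rz":0,"grip":20},{"dx":0.2,"dy":-0.2,"dz":9,"rx":0,"ry":0,"rz":0,"grip":20}]}}

```text
t: 11.75
tcp_pos: [0.5473, 0.208, 0.1483]
tcp_rot: [[0.908, 0.419, 0.003], [0.419, -0.908, 0.002], [0.003, -0.0, -1.0]]
ft_force: [-4.9, 5.3, 18.0]
grip_width: 0.391
```

Seated: 18 N at z 0.148, which is 28 mm below first contact. Easing the pressure and turning to the tab at yaw ≈ -0.40.

{"name": "drive_tool", "arguments": {"targets": [{"dx":0,"dy":0,"dz":-0.6,"rx":0,"ry":0,"rz":0.08,"grip":20},{"dx":0,"dy":0,"dz":-0.6,"rx":0,"ry":0,"rz":0.16,"grip":20},{"dx":0,"dy":0,"dz":-0.6,"rx":0,"ry":0,"rz":0.24,"grip":20},{"dx":0,"dy":0,"dz":-0.6,"rx":0,"ry":0,"rz":0.32,"grip":20},{"dx":0,"dy":0,"dz":-0.6,"rx":0,"ry":0,"rz":0.4,"grip":20}]}}

```text
t: 12.25
tcp_pos: [0.548, 0.2077, 0.1484]
tcp_rot: [[1.0, 0.029, 0.004], [0.029, -1.0, 0.001], [0.004, -0.001, -1.0]]
ft_force: [6.5, 4.3, 8.1]
grip_width: 0.395
```

Run:
```python
from h import *
o=r.get_obs();rel(.547,.208,.148,-.4);print(o['ft_force'],o['moment'],o['tcp_pos'])
```

```text
t 12.25 yaw 0.029 d [-1.  -0.3  0.4] rz 0.429 q6 1.77
[6.4563723  4.3327636  8.12501898] [ 0.61906171 -1.00768765  0.24991662] [0.54801464 0.20774189 0.14839239]
```

{"name": "drive_tool", "arguments": {"targets": [{"dx":0.3,"dy":-0.3,"dz":0,"rx":0,"ry":0,"rz":0.08,"grip":20},{"dx":0.3,"dy":-0.3,"dz":0,"rx":0,"ry":0,"rz":0.16,"grip":20},{"dx":0.3,"dy":-0.3,"dz":0,"rx":0,"ry":0,"rz":0.24,"grip":20},{"dx":0.3,"dy":-0.3,"dz":0,"rx":0,"ry":0,"rz":0.32,"grip":20},{"dx":0.3,"dy":-0.3,"dz":0,"rx":0,"ry":0,"rz":0.4,"grip":20},{"dx":0.3,"dy":-0.3,"dz":0,"rx":0,"ry":0,"rz":0.43,"grip":20},{"dx":0.3,"dy":-0.3,"dz":0,"rx":0,"ry":0,"rz":0.43,"grip":20}]}}

```text
t: 12.95
tcp_pos: [0.5483, 0.2074, 0.1484]
tcp_rot: [[0.921, -0.389, 0.004], [-0.389, -0.921, 0.0], [0.003, -0.002, -1.0]]
ft_force: [5.6, -0.5, 8.6]
grip_width: 0.393
```

Run:
```python
from h import *
o=r.get_obs();rel(.547,.208,.148,-.4);print(o['ft_force'],o['moment'],o['tcp_pos'])
b=snap('side');a=snap('top')
f=lambda im,x,y,w,s:cv2.resize(im[y:y+w,x:x+w,::-1],None,fx=s,fy=s,interpolation=cv2.INTER_CUBIC)
cv2.imwrite('pics/k.png',np.hstack([f(a,215,180,56,7),f(b,280,130,56,7)]))
```

```text
t 12.95 yaw -0.4 d [-1.4 -0.   0.4] rz 0.0 q6 2.2
[ 5.55699878 -0.458846    8.60852964] [-0.13406867 -0.81183592  0.00997306] [0.54830018 0.20741454 0.14841362]
```

View pics/k.png

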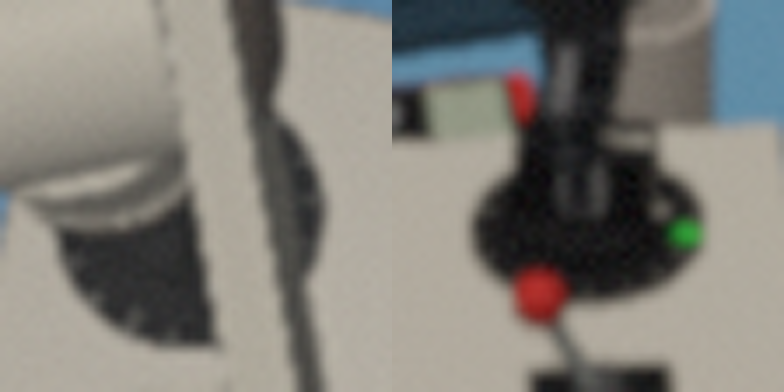

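Run:
```python
from h import *
im=snap('side')
p=atz('side',(317.9,159.2),.137);g=((im[:,:,1].astype(int)-np.maximum(im[:,:,0],im[:,:,2]))>40);g[:,:300]=0;g[:,335:]=0;g[:150]=0;g[175:]=0
ys,xs=np.nonzero(g);t=atz('side',(xs.mean(),ys.mean()),.124);print(p,t,len(xs))
for c in((.546,.2056),(.547,.2075)):
    print(np.arctan2(*(p[:2]-c)[::-1]),np.hypot(*(p[:2]-c)),np.arctan2(*(t[:2]-c)[::-1]),np.hypot(*(t[:2]-c)))
w=im[150:166,312:324].min(2);print(w)
print(proj('side',(.546+.04*np.cos(-.4),.2056+.04*np.sin(-.4),.137)))
```

```text
[0.58261825 0.19520677 0.137     ] [0.59405191 0.18795447 0.124     ] 14
-0.27655341821517615 0.03806462611490549 -0.3519307115286743 0.05118936521221749
-0.3323372559298951 0.03768001487581647 -0.3937143031262732 0.050950076450999186
[[ 85  93 100 103 101 103 131 153 158 158 157 156]
 [ 55  63  64  72  74  87 125 150 158 158 158 157]
 [ 29  34  33  34  44  74 117 146 158 156 157 158]
 [ 16  24  15  18  33  62 105 137 151 156 157 157]
 [ 17  14  19  17  30  52  77 110 130 142 151 156]
 [ 16  13  15  18  31  43  53  70  96 118 136 152]
 [ 19   8  21  11  27  37  37  39  56  82 113 140]
 [ 10  13  14  19  30  38  33  27  38  58  88 124]
 [ 16   9  23  11  33  50  52  47  37  39  60 101]
 [  5  13  13  19  38  64  76  64  48  34  46  77]
 [ 15  16  12  22  31  60  75  67  45  39  47  70]
 [ 20  18  14  11  29  47  53  47  41  41  53  70]
 [ 22  26  17  22  17  20  26  32  38  43  52  71]
 [ 18  27  25  23  21  19  22  28  40  48  51  70]
 [ 18  25  19  19  24  20  20  27  40  44  49  71]
 [ 22  23  21  19  16  20  29  32  43  47  52  85]]
[318.30703511 160.07462565]
```

{"name": "drive_tool", "arguments": {"targets": [{"dx":0.4,"dy":0.1,"dz":-0.3,"rx":0,"ry":0,"rz":0.03,"grip":20},{"dx":0.4,"dy":0.1,"dz":-0.3,"rx":0,"ry":0,"rz":0.03,"grip":20},{"dx":0.4,"dy":0.1,"dz":-0.3,"rx":0,"ry":0,"rz":0.03,"grip":20},{"dx":0.4,"dy":0.1,"dz":-0.3,"rx":0,"ry":0,"rz":0.03,"grip":20}]}}

```text
t: 13.5
tcp_pos: [0.5483, 0.2073, 0.1484]
tcp_rot: [[0.91, -0.415, 0.003], [-0.415, -0.91, 0.0], [0.002, -0.002, -1.0]]
ft_force: [4.2, 1.2, 6.7]
grip_width: 0.391
```

{"name": "drive_tool", "arguments": {"targets": [{"dx":0,"dy":0,"dz":0,"rx":0,"ry":0,"rz":0,"grip":55},{"dx":0,"dy":0,"dz":0,"rx":0,"ry":0,"rz":0,"grip":70},{"dx":0,"dy":0,"dz":0,"rx":0,"ry":0,"rz":0,"grip":70},{"dx":0,"dy":0,"dz":0,"rx":0,"ry":0,"rz":0,"grip":70}]}}

```text
t: 13.9
tcp_pos: [0.5473, 0.2072, 0.1471]
tcp_rot: [[0.91, -0.415, -0.0], [-0.415, -0.91, -0.0], [-0.0, 0.0, -1.0]]
ft_force: [-0.2, 0.3, -1.0]
grip_width: 0.82
```

{"name": "drive_tool", "arguments": {"targets": [{"dx":0,"dy":0,"dz":-20,"rx":0,"ry":0,"rz":0,"grip":70},{"dx":0,"dy":0,"dz":-50,"rx":0,"ry":0,"rz":0,"grip":70},{"dx":0,"dy":0,"dz":-90,"rx":0,"ry":0,"rz":0,"grip":70},{"dx":0,"dy":0,"dz":-130,"rx":0,"ry":0,"rz":0,"grip":70},{"dx":-40,"dy":0,"dz":-150,"rx":0,"ry":0,"rz":0,"grip":30},{"dx":-80,"dy":0,"dz":-150,"rx":0,"ry":0,"rz":0,"grip":0},{"dx":-120,"dy":0,"dz":-150,"rx":0,"ry":0,"rz":0,"grip":0},{"dx":-150,"dy":0,"dz":-150,"rx":0,"ry":0,"rz":0,"grip":0},{"dx":-150,"dy":0,"dz":-150,"rx":0,"ry":0,"rz":0,"grip":0}]}}

```text
t: 14.8
tcp_pos: [0.4083, 0.2708, 0.298]
tcp_rot: [[0.911, -0.413, 0.001], [-0.413, -0.911, 0.001], [0.0, -0.001, -1.0]]
ft_force: [-0.1, 0.4, 0.7]
grip_width: 0.003
```

Run:
```python
from h import *
b=snap('side');a=snap('top')
cv2.imwrite('pics/kb.png',b[:,:,::-1]);cv2.imwrite('pics/ka.png',a[:,:,::-1])
f=lambda im,x,y,w,s:cv2.resize(im[y:y+w,x:x+w,::-1],None,fx=s,fy=s,interpolation=cv2.INTER_CUBIC)
cv2.imwrite('pics/l.png',np.hstack([f(a,215,180,56,7),f(b,280,130,56,7)]))
```

```text
(no output)
```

View pics/l.png

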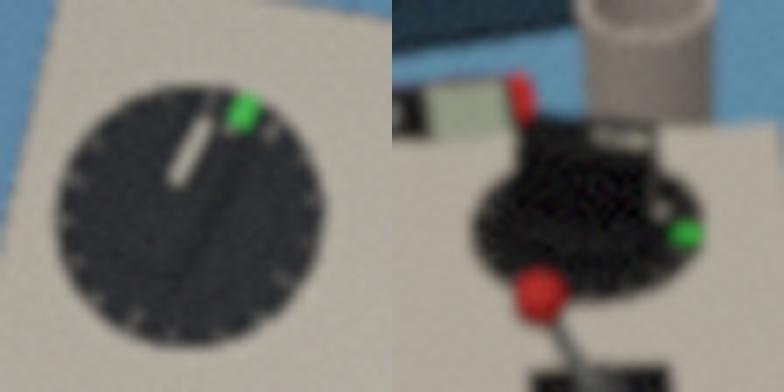

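Top view: the line's direction is about -0.43 rad against about -0.44 to -0.47 for the tab, well inside the 0.12 tolerance. The knob is home and released. Now the switch.

Run:
```python
from h import *
rel(.434,.071,.298,-.19);rel(.434,.071,.193,-.19)
im=snap('side');
red=(im[:,:,0].astype(int)-im[:,:,1]>70)&(im[:,:,0].astype(int)-im[:,:,2]>70);red[:,:290]=0;red[:,315:]=0;red[:160]=0;red[185:]=0
ys,xs=np.nonzero(red);print(atz('side',(xs.mean(),ys.mean()),.2034),len(xs))
```

```text
t 14.9 yaw -0.427 d [103.5 171.3  -0.5] rz -0.237 q6 2.42
t 14.9 yaw -0.427 d [103.5 171.3 104.5] rz -0.237 q6 2.42
[0.49496664 0.06922802 0.2034    ] 36
```

{"name": "drive_tool", "arguments": {"targets": [{"dx":20,"dy":34,"dz":0,"rx":0,"ry":0,"rz":-0.05,"grip":0},{"dx":40,"dy":68,"dz":0,"rx":0,"ry":0,"rz":-0.1,"grip":0},{"dx":61,"dy":101,"dz":0,"rx":0,"ry":0,"rz":-0.15,"grip":0},{"dx":82,"dy":135,"dz":0,"rx":0,"ry":0,"rz":-0.2,"grip":0},{"dx":102,"dy":168,"dz":0,"rx":0,"ry":0,"rz":-0.237,"grip":0},{"dx":102,"dy":168,"dz":35,"rx":0,"ry":0,"rz":-0.237,"grip":0},{"dx":102,"dy":168,"dz":70,"rx":0,"ry":0,"rz":-0.237,"grip":0},{"dx":102,"dy":168,"dz":104,"rx":0,"ry":0,"rz":-0.237,"grip":0},{"dx":102,"dy":168,"dz":104,"rx":0,"ry":0,"rz":-0.237,"grip":0}]}}

```text
t: 15.85
tcp_pos: [0.4327, 0.0735, 0.1894]
tcp_rot: [[0.981, -0.191, -0.007], [-0.191, -0.981, 0.0], [-0.007, 0.001, -1.0]]
ft_force: [-0.4, 1.3, 1.0]
grip_width: 0.003
```

{"name": "drive_tool", "arguments": {"targets": [{"dx":15,"dy":-2,"dz":-3,"rx":0,"ry":0,"rz":0,"grip":0},{"dx":30,"dy":-2,"dz":-3,"rx":0,"ry":0,"rz":0,"grip":0},{"dx":45,"dy":-2,"dz":-3,"rx":0,"ry":0,"rz":0,"grip":0},{"dx":60,"dy":-2,"dz":-3,"rx":0,"ry":0,"rz":0,"grip":0},{"dx":70,"dy":-2,"dz":-3,"rx":0,"ry":0,"rz":0,"grip":0},{"dx":80,"dy":-2,"dz":-3,"rx":0,"ry":0,"rz":0,"grip":0},{"dx":90,"dy":-2,"dz":-3,"rx":0,"ry":0,"rz":0,"grip":0}]}}

```text
t: 16.55
tcp_pos: [0.5234, 0.059, 0.1967]
tcp_rot: [[0.982, -0.19, 0.0], [-0.19, -0.982, 0.0], [0.0, -0.0, -1.0]]
ft_force: [-1.3, 0.6, -0.9]
grip_width: 0.001
```

{"name": "drive_tool", "arguments": {"targets": [{"dx":4,"dy":0,"dz":0,"rx":0,"ry":0,"rz":0,"grip":0},{"dx":8,"dy":0,"dz":0,"rx":0,"ry":0,"rz":0,"grip":0}]}}

```text
t: 16.75
tcp_pos: [0.5302, 0.0578, 0.196]
tcp_rot: [[0.982, -0.19, -0.002], [-0.19, -0.982, 0.0], [-0.002, 0.0, -1.0]]
ft_force: [-25.1, 4.7, 3.4]
grip_width: 0.001
```

```bash
cat > sw.py <<'E'
from h import *
o=r.get_obs();print(o['t'],o['tcp_pos'],o['ft_force'])
for c,z in(('side',.2034),('top',.2034)):
    im=snap(c)
    red=(im[:,:,0].astype(int)-im[:,:,1]>60)&(im[:,:,0].astype(int)-im[:,:,2]>60)
    n,l,st,ce=cv2.connectedComponentsWithStats(red.astype(np.uint8))
    for i in range(1,n):
        w=atz(c,ce[i],z)
        if st[i,4]>4 and abs(w[0]-.52)<.12 and abs(w[1]-.06)<.06: print(c,st[i],w)
for x,y in((.489,.063),(.553,.05)): print(proj('side',(x,y,.2034)),proj('top',(x,y,.2034)))
E
python3 sw.py
```

```text
16.75 [0.53020692 0.05778204 0.19602811] [-25.13031851   4.67202424   3.44901761]
side [316 168   7   7  39] [0.55215479 0.05509505 0.2034    ]
side [275 170   2   3   6] [0.41676248 0.09259891 0.2034    ]
[299.23262294 173.06827228] [285.43862203 224.66848181]
[319.50897298 172.29284462] [290.23806793 203.73530236]
```

{"name": "drive_tool", "arguments": {"targets": [{"dx":-15,"dy":0,"dz":0,"rx":0,"ry":0,"rz":0,"grip":0},{"dx":-50,"dy":0,"dz":0,"rx":0,"ry":0,"rz":0,"grip":0},{"dx":-95,"dy":0,"dz":-40,"rx":0,"ry":0,"rz":0,"grip":0},{"dx":-140,"dy":-20,"dz":-80,"rx":0,"ry":0,"rz":0,"grip":0},{"dx":-170,"dy":-60,"dz":-120,"rx":0,"ry":0,"rz":0,"grip":0},{"dx":-170,"dy":-60,"dz":-120,"rx":0,"ry":0,"rz":0,"grip":0}]}}

```text
t: 17.45
tcp_pos: [0.3736, 0.1499, 0.3189]
tcp_rot: [[0.982, -0.19, 0.003], [-0.19, -0.982, 0.001], [0.003, -0.001, -1.0]]
ft_force: [1.2, -0.3, -0.6]
grip_width: 0.006
```

```bash
python3 sw.py
python3 - <<'E'
from h import *
b=snap('side');a=snap('top')
from scipy.optimize import least_squares
d=np.array([np.cos(-.19),np.sin(-.19)])
def f(v,obs):
    pv=v[:2]; out=[]
    for k,(c,xy) in enumerate(obs):
        an=-.5 if k<2 else v[2]
        out.append(proj(c,[*(pv+.07*np.sin(an)*d),.142+.07*np.cos(an)])-xy)
    return np.concatenate(out)
def blob(im,c,lo,hi):
    red=(im[:,:,0].astype(int)-im[:,:,1]>60)&(im[:,:,0].astype(int)-im[:,:,2]>60)
    n,l,st,ce=cv2.connectedComponentsWithStats(red.astype(np.uint8))
    return [e for e,s in zip(ce,st) if s[4]>12 and lo[0]<e[0]<hi[0] and lo[1]<e[1]<hi[1]]
n1=blob(b,'s',(310,160),(330,185));n2=blob(a,'t',(278,190),(305,225));print(n1,n2)
obs=[('side',np.array((300.64,171.53))),('top',np.array((286,223.5)))]+[('side',e) for e in n1[:1]]+[('top',e) for e in n2[:1]]
s=least_squares(f,[.52,.06,.4],args=(obs,));print(s.x,s.fun)
f2=lambda im,x,y,w,s:cv2.resize(im[y:y+w,x:x+w,::-1],None,fx=s,fy=s,interpolation=cv2.INTER_CUBIC)
cv2.imwrite('pics/m.png',np.hstack([f2(a,220,170,90,4),f2(b,265,125,90,4)]))
E
```

```text
17.45 [0.37355377 0.14994467 0.31889686] [ 1.23781225 -0.25820232 -0.61051381]
side [316 168   7   7  37] [0.55224833 0.05484104 0.2034    ]
side [275 170   2   3   6] [0.41676248 0.09259891 0.2034    ]
top [287 201   7   7  36] [0.55106079 0.05092983 0.2034    ]
[299.23262294 173.06827228] [285.43862203 224.66848181]
[319.50897298 172.29284462] [290.23806793 203.73530236]
[array([318.91891892, 171.37837838])] [array([290.        , 204.32432432])]
[0.52608225 0.0562338  0.37276848] [-0.12551028  1.39976412 -0.38652519 -0.19730845 -0.09861429 -0.15889243
 -0.29938819 -0.22337891]
```

View pics/m.png

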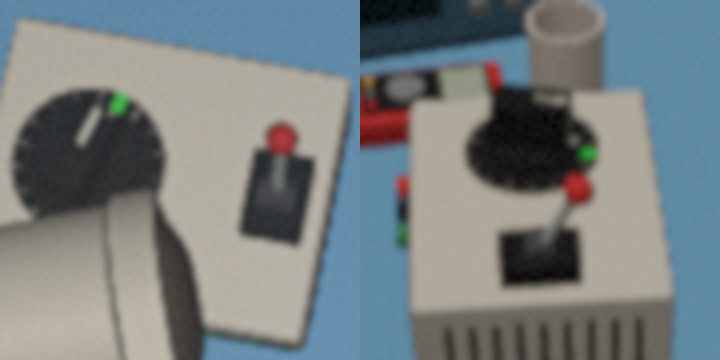

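The switch leans away from the robot. It met a hard stop at 25 N, against roughly 1 N of lever friction. The knob line still points at the tab, and the arm is clear. Handing in.

```bash
python3 -c "
from h import *
print(r.sign_off())"
```

```text
the job is handed in; nothing more can be done
None
```

The job is handed in at about 17.7 s of the 64 s allowed: the knob is back on, turned to the green tab, and the switch is thrown. No verdict is reported, so what follows is my own last readings.

- **Knob seating:** I searched lightly on the shaft tip until the flat-sided hole caught, then pressed down. It stopped 28 mm below first contact under an 18 N load, so it sits fully home.
- **White line:** the last top view puts it about 0.01–0.05 rad short of the tab, inside the 0.12 rad allowed. The last check from the side, before a final 0.03 rad turn, showed it 0.06–0.075 rad short.
- **Switch:** the lever met a hard stop at 25 N and stayed over when I backed away. The readings of its travel disagree. The ball's movement alone suggests about 0.87 rad. Its position relative to the dial suggests about 1.0, with the lever starting a little past off. Both are above the 0.8 needed.
- **Clearance:** the arm ended well clear and was touching nothing. I came into contact with no bystander that I know of, but I did not re-measure their positions at the end.
- **Refused move:** my first move call was rejected with "bad value" and nothing moved; I repeated it in smaller steps.

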